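# Find the unlocked drawer and put the test kit parts away

### The job

One of the two drawers of the low bench cabinet is locked and nothing outside shows which: find the one that opens and pull it fully open by its handle. Then sort the two loose kit parts into that drawer: lay the flat test card on the floor of its wider left compartment and stand the small bottle upright in its narrower right compartment. Leave the drawer open, and do not disturb the lidded sample cup and the beaker standing beside the work.

Things in the scene. Friction and masses are not known exactly. Their poses are not given: they have to be found in the camera images.
- cabinet: low grey bench cabinet, fixed to the bench, 392 wide x 155 deep x 76 high, two drawers side by side with a small round key lock between them. Origin: middle of the front face at bench level; its x goes into the cabinet (drawers open along -x), y to the left, z up. A hidden lock bolt holds either the left or the right drawer; which one is not visible and not measured
- drawer_left (a joint): left drawer (+y side of the cabinet): opening in m, 0 shut to 0.130 fully open, along the cabinet's -x. If unlocked it slides with about 4 N and stays where it is left; if locked it has about 4 mm of play and then stops dead. Front panel 10 thick, 63 high (z 6 to 69); floor 10 above the bench; side, rear and dividing walls 4 thick with tops 50 above the bench, rear wall 146 behind the front face, the last 14 of the drawer stays under the cabinet
- drawer_right (a joint): right drawer (-y side of the cabinet), the same as the left one
- drawer_left_handle (a point): middle of the left drawer's handle bar: round steel bar 10 thick, level, parallel to the cabinet's front (its y), straight for 98, its axis 45 in front of the drawer's face and 60 above the bench, with a leg at each end. Its axes are the cabinet's; it moves with the drawer
- drawer_right_handle (a point): the same point of the right drawer's handle
- drawer_left_wide (a point): on the floor of the left drawer's wider (left, +y) compartment, which is 99 wide (y); in x the middle of the 120 that is uncovered when the drawer is fully open. Axes are the cabinet's; moves with the drawer (under the cabinet top while shut)
- drawer_left_narrow (a point): the same in the left drawer's narrower (right, -y) compartment, 66 wide (y)
- drawer_right_wide (a point): the same in the right drawer's wider (left) compartment, 99 wide
- drawer_right_narrow (a point): the same in the right drawer's narrower (right) compartment, 66 wide
- bottle: small brown bottle with a screw cap, standing on the bench to one side of the cabinet's front; 20 across, 43 high; body up to 34, cap 16 across above. Origin: centre of the underside, z up
- card: flat white test card lying on the bench on the other side, 20 x 70 x 5 thick; origin: centre of the underside, its y along the 70 length, z up. Pinch its two long edges
- cup: bystander: lidded sample cup, 46 across, 57 high, origin at the centre of the underside
- beaker: bystander: clear beaker, 55 across, 68 high, origin at the centre of the underside
Not all that is in view belongs to the job. Leave any purple look-alike of the bottle alone.

How it is judged (in metres and radians):
On the way:
1. one drawer has been pulled fully open (at least 118 of its 130 mm) (value of joint any of drawer_left, drawer_right above 0.118 m), for 0.2 s.
At the end, for the whole second after the job is handed in: One drawer is open by 112 mm or more; in it the card lies in the wider left compartment (within 17 degrees of flat, under 20 mm above its floor) and the bottle stands on the floor of the narrower right one, within 11 degrees of upright; both at rest (((value of joint drawer_left above 0.112 m and x of card in the frame of drawer_left_wide between -0.06 and 0.072 m and y of card in the frame of drawer_left_wide between -0.048 and 0.048 m and z of card in the frame of drawer_left_wide between -0.005 and 0.02 m and x of bottle in the frame of drawer_left_narrow between -0.06 and 0.072 m and y of bottle in the frame of drawer_left_narrow between -0.032 and 0.032 m and z of bottle in the frame of drawer_left_narrow between -0.005 and 0.008 m) or (value of joint drawer_right above 0.112 m and x of card in the frame of drawer_right_wide between -0.06 and 0.072 m and y of card in the frame of drawer_right_wide between -0.048 and 0.048 m and z of card in the frame of drawer_right_wide between -0.005 and 0.02 m and x of bottle in the frame of drawer_right_narrow between -0.06 and 0.072 m and y of bottle in the frame of drawer_right_narrow between -0.032 and 0.032 m and z of bottle in the frame of drawer_right_narrow between -0.005 and 0.008 m)) and (angle between card's own z axis and vertical below 0.3 rad or angle between card's own z axis and vertical above 2.84 rad) and angle between bottle's own z axis and vertical below 0.2 rad and linear speed of each of card, bottle below 0.03 m/s); the robot touches nothing.
It fails at once if the sample cup is moved by more than 30 mm or tipped (distance of cup from where it was at the start of the episode above 0.03 m or angle between cup's own z axis and vertical above 0.5 rad).
It fails at once if the beaker is moved by more than 30 mm or tipped (distance of beaker from where it was at the start of the episode above 0.03 m or angle between beaker's own z axis and vertical above 0.5 rad).
It also fails if it takes over 67 s, if anything falls off the work surface, if the arm or the gripper's body presses on something with over 40 N, if the wrist force passes 120 N, or if a joint passes its speed limit or range.

### The arm

A 6-joint arm with a two-finger parallel gripper is mounted at the origin on a cart in front of the work surface, level with it; the furniture and walls round the work are solid. World frame = base frame: x ahead of the robot, y to its left, z up, the work surface at z = 0. Lengths are in mm, angles in degrees, forces in N, time in s.
With the tool pointing down it reaches from about 250 to 725 mm from the base axis. Payload 9.7 kg.
Tool frame: the origin (TCP) lies on the centre line of the jaws, within the pads' length; the fingertips stand 14 mm ahead of it and the grasp point (between the pads) lies 5 mm behind it (bot.tcp_to_tips is the distance from the TCP to the fingertips, in mm); x points along the fingers, z is the direction in which the jaws open and shut, and the axes are right-handed (so a half turn about x gives the same grasp; the last joint's range is limited). The gripper opens to 85 mm and grips with 20 to 120 N. Pads are 22 mm wide; open, the fingers measure 114 mm over their backs; the gripper's body (76 mm by 85 mm) begins 54 mm behind the grasp point. The pads swing forward as they close: fully open they stand 13 mm farther back than shut.
Start: joints at [67.38, 4.979, 10.078, 95.1, 0, 90], TCP at [211.54, 507.689, 245.284] pointing down, gripper open.
Joint ranges: [-179.16, 179.16], [-48.56, 103.87], [-65.8, 70.77], [-126.05, 130.52], [-82.76, 87.17], [-180, 180]. Speed limits (degrees/s): [127.2, 127.2, 147.25, 180, 180, 180].

### API

Orientations are given as [roll, pitch, yaw] about the fixed x, y, z axes, in that order (R = Rz(yaw) Ry(pitch) Rx(roll)).
In Python, from workcell import bot, camera, camera_model gives the robot as it stands. The module is installed in compiled form; this text tells all that it offers.
- The arm moves only by the tool apply_moves, never from a script. Its argument "deltas" is a list of rows, each an object with "travel": the shift along the tool's x, y, z in m, a list of three; "roll": the turn about the tool's x in rad; "hand": the finger opening in m, from 0 to 0.0854. A call has 1 to 10 rows; each row is the pose to reach, as a shift and turn from the pose commanded when the call began, along the tool's axes at that moment; what a row does not reach only later rows make up. A row lasts 1/12 s, in which the tool goes at most 41.7 mm and 7.16 degrees, less where a joint would pass 70% of its speed; a pose out of reach is approached as far as the arm can. A call with a gripper value outside its range is refused whole. The fingers move at their own pace and stop on an object; "grip_force" is the grip in N (left out, the last holds). Time passes only in rows, so rows that repeat a pose let the fingers close. It gives the time, the measured TCP pose, the force and the opening at its end, in the units of the state.
- bot.observe(): the state, without advancing time (a new reading comes with each control period).
- camera(name): name is "scene" or "top"; returns (picture, depth): 400x640x3 uint8, red, green, blue; 400x640 float32, mm along the optical axis (not along the pixel's ray), 0 where there is no reading.
- camera_model(name): a dict with "vertical_fov" (degrees; the focal length in pixels is half the picture's height over the tangent of half this angle, whatever the lens; pixels are square), "cx", "cy" (the principal point, pixels), "world_to_cam" (4x4, takes a point from world to camera coordinates). Camera axes: x right, y down, z forward; pixel columns grow to the right and rows downward; lengths in mm; the calibration is good to about 2 mm. A picture is of the moment at which its call begins. camera_model takes no time and is no camera call.
- bot.job_done(): hands the job in, once; it reports no verdict.
The state is a dict: "time": time; "joint_positions": joint angles; "qd": joint speeds; "effort": joint torques, N m; "tool_pos": TCP position; "tool_rot": TCP orientation; "wrist_force": force on the tool from outside, world axes, zero at the start; "ft_torque": the same for the moment, N m; "finger_gap": finger opening in mm.
Only numpy, scipy, OpenCV 4.12 (cv2) and the standard library are available. Lean on these libraries where they do the work, as an engineer would, in place of code of your own. Each camera call takes 0.05 s, during which the arm holds its last target.

## Working session

There is one attempt and no reset: what is moved stays moved. The work goes in short steps, Python scripts to look and compute and a tool call to move; the robot and the scene stay as the last step left them, time stands still between calls to the robot, and variables do not carry over. Pictures are saved under pics/ and viewed, and the job is handed in when it is done.

Besides the shell and the picture viewer there is one more tool, called by a JSON object that holds its "name" and its "arguments". apply_moves: Moves the arm, as the interface text tells. Its arguments: {"type":"object","properties":{"deltas":{"type":"array"},"grip_force":{"type":"number"}},"required":["deltas"]}

```bash
mkdir -p pics; ls; python3 - <<'E'
from workcell import bot,camera,camera_model
import cv2,numpy as np
print(bot.observe())
for n in("scene","top"):
    p,d=camera(n); cv2.imwrite(f"pics/{n}0.png",p[:,:,::-1]); np.savez(f"pics/{n}0.npz",p=p,d=d)
    print(n,camera_model(n))
E
```

```text
pics
{'time': 0.0, 'joint_positions': array([6.73811212e+01, 5.01225263e+00, 1.00337501e+01, 9.51003963e+01,
       3.75220586e-04, 9.00015011e+01]), 'qd': array([ 0.06178229, -0.0203943 ,  0.03174116, -0.07704874,  0.02130788,
       -0.0229595 ]), 'effort': array([ 9.79873512e-04, -5.20388138e+01,  4.64802253e+01,  1.63606089e-02,
        9.59335011e-05,  2.07424861e-06]), 'tool_pos': array([211.44375343, 507.49422568, 244.56570261]), 'tool_rot': array([ 179.72902064,   89.92110032, -112.89135952]), 'wrist_force': array([0.22561622, 0.62395124, 0.8429718 ]), 'ft_torque': array([-0.02061929, -0.04557721,  0.00599872]), 'finger_gap': 85.141379319184}
scene {'vertical_fov': 56.52053758969021, 'cx': 319.65655058517876, 'cy': 200.44757597184284, 'world_to_cam': array([[ 7.48716984e-01, -6.62814077e-01,  1.00188430e-02,
        -3.85131776e+02],
       [-3.87054706e-01, -4.49388359e-01, -8.05132757e-01,
         2.84279459e+02],
       [ 5.38155677e-01,  5.98938730e-01, -5.93010005e-01,
         6.37195171e+02],
       [ 0.00000000e+00,  0.00000000e+00,  0.00000000e+00,
         1.00000000e+00]])}
top {'vertical_fov': 55.21826910280354, 'cx': 317.1313289035202, 'cy': 196.95997891639698, 'world_to_cam': array([[-2.87214326e-02, -9.99256764e-01,  2.57099149e-02,
         4.20772179e+01],
       [-9.91351275e-01,  2.51803908e-02, -1.28796732e-01,
         5.91182666e+02],
       [ 1.28053620e-01, -2.91867836e-02, -9.91337683e-01,
         1.27474707e+03],
       [ 0.00000000e+00,  0.00000000e+00,  0.00000000e+00,
         1.00000000e+00]])}
```

View pics/scene0.png

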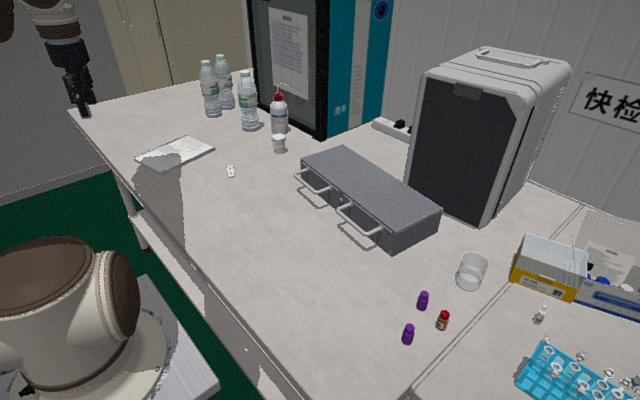

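View pics/top0.png

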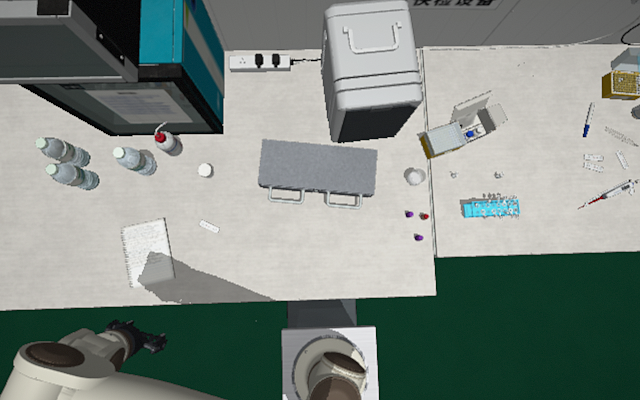

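Candidates for the bottle in the scene view: (423,300) purple, (408,334) purple, (442,320) brown with a red cap. The brown one fits. The card is the white piece at scene (230,171), top (210,227). I'll enlarge both and measure.

```bash
cat > h.py <<'E'
import numpy as np,cv2
from workcell import bot,camera,camera_model
def proj(n,P):
    m=camera_model(n);f=200/np.tan(np.radians(m["vertical_fov"]/2));T=m["world_to_cam"]
    c=np.atleast_2d(P)@T[:3,:3].T+T[:3,3]
    return np.c_[c[:,0]/c[:,2]*f+m["cx"],c[:,1]/c[:,2]*f+m["cy"]]
def cloud(n,d):
    m=camera_model(n);f=200/np.tan(np.radians(m["vertical_fov"]/2));T=m["world_to_cam"]
    v,u=np.mgrid[:d.shape[0],:d.shape[1]]
    c=np.stack([(u-m["cx"])/f*d,(v-m["cy"])/f*d,d],-1)
    return (c-T[:3,3])@T[:3,:3]
def ray(n,u,v,z):
    m=camera_model(n);f=200/np.tan(np.radians(m["vertical_fov"]/2));T=m["world_to_cam"]
    o=-T[:3,:3].T@T[:3,3]; r=T[:3,:3].T@np.array([(u-m["cx"])/f,(v-m["cy"])/f,1])
    return o+r*(z-o[2])/r[2]
E
python3 - <<'E'
from h import *
s=np.load("pics/scene0.npz");t=np.load("pics/top0.npz")
a=cv2.resize(s['p'][280:360,380:500,::-1],None,fx=4,fy=4,interpolation=cv2.INTER_CUBIC)
b=cv2.resize(t['p'][200:250,180:240,::-1],None,fx=5,fy=5,interpolation=cv2.INTER_CUBIC)
c=cv2.resize(t['p'][200:250,390:440,::-1],None,fx=5,fy=5,interpolation=cv2.INTER_CUBIC)
o=np.zeros((600,560,3),np.uint8);o[:320,:480]=a;o[330:580,:300]=b;o[330:580,305:555]=c
cv2.imwrite("pics/crop1.png",o)
W=cloud("top",t['d'])
# cabinet top
m=np.zeros((400,640),bool);m[130:210,250:390]=1
k=m&(abs(W[...,2]-76)<6)
P=W[k];print("cab n",len(P),np.median(P[:,2]),cv2.minAreaRect(P[:,:2].astype(np.float32)),cv2.boxPoints(cv2.minAreaRect(P[:,:2].astype(np.float32))))
p=t['p'].astype(int)
for nm,(v0,v1,u0,u1),h in (("card",(216,238,196,224),(2,12)),("cup",(158,184,194,218),(45,65)),("beaker",(162,190,400,430),(8,90)),("bot",(205,245,400,432),(8,60))):
    m=np.zeros((400,640),bool);m[v0:v1,u0:u1]=1
    k=m&(W[...,2]>h[0])&(W[...,2]<h[1])
    n,l,st,ce=cv2.connectedComponentsWithStats(k.astype(np.uint8))
    for i in range(1,n):
        if st[i,4]<8: continue
        Q=W[l==i];print(nm,st[i],ce[i],Q.min(0).round(),Q.max(0).round(),cv2.minAreaRect(Q[:,:2].astype(np.float32)),p[l==i].mean(0).round())
W=cloud("scene",s['d'])
for nm,(v0,v1,u0,u1),h in (("card",(160,182,220,240),(2,12)),("cup",(130,158,268,292),(10,65)),("beaker",(245,295,450,495),(10,90)),("bot",(285,350,395,455),(8,60)),("handles",(160,240,285,385),(50,68))):
    m=np.zeros((400,640),bool);m[v0:v1,u0:u1]=1
    k=m&(W[...,2]>h[0])&(W[...,2]<h[1])
    n,l,st,ce=cv2.connectedComponentsWithStats(k.astype(np.uint8))
    for i in range(1,n):
        if st[i,4]<15: continue
        Q=W[l==i];print("S",nm,st[i],Q.min(0).round(),Q.max(0).round(),cv2.minAreaRect(Q[:,:2].astype(np.float32)))
E
```

```text
cab n 5256 76.38845246726349 ((687.6768798828125, 1.689666748046875), (437.78875732421875, 250.76377868652344), 86.7790756225586) [[ 550.1942  -209.8142 ]
 [ 800.5619  -223.90364]
 [ 825.15955  213.19353]
 [ 574.7919   227.28297]]
card [198 216  26  21 176] [211.13068182 224.73295455] [469. 355.   2.] [539. 440.  10.] ((513.3514404296875, 400.37744140625), (83.36502838134766, 70.82723999023438), 74.37925720214844) [217. 217. 214.]
card [196 231   3   7  10] [196.9 233.8] [468. 439.   2.] [489. 447.   7.] ((478.22271728515625, 443.13037109375), (7.751107692718506, 20.702716827392578), 89.01414489746094) [206. 203. 197.]
card [208 232   5   4   9] [210.22222222 233.88888889] [473. 392.   2.] [484. 406.   7.] ((476.6097717285156, 397.07232666015625), (7.402725696563721, 17.269433975219727), 39.78173828125) [209. 207. 199.]
cup [198 163  14  14 150] [204.71333333 169.36666667] [672. 383.  47.] [716. 428.  63.] ((693.6649169921875, 405.2037048339844), (43.794227600097656, 44.363487243652344), 6.208284378051758) [222. 223. 219.]
beaker [407 167  20  19 265] [416.78867925 175.93962264] [ 63
[... 1436 characters left out ...]
2470703125)
S bot [417 291  12  18 167] [ 514. -303.    8.] [ 532. -284.   44.] ((522.6481323242188, -293.6927185058594), (17.463253021240234, 18.95685577392578), 3.2635347843170166)
S bot [436 310  14  19 192] [ 503. -355.    8.] [ 523. -336.   45.] ((512.6223754882812, -345.85028076171875), (16.682098388671875, 18.58078384399414), 53.845340728759766)
S bot [402 323  13  20 191] [ 432. -331.    8.] [ 449. -311.   44.] ((440.6433410644531, -320.91375732421875), (17.1329402923584, 20.189430236816406), 3.954359292984009)
S handles [ 293  161   92   76 1056] [ 543. -134.   50.] [641. 227.  68.] ((589.6469116210938, 49.576202392578125), (363.53509521484375, 59.58574676513672), 83.02059936523438)
```

View pics/crop1.png

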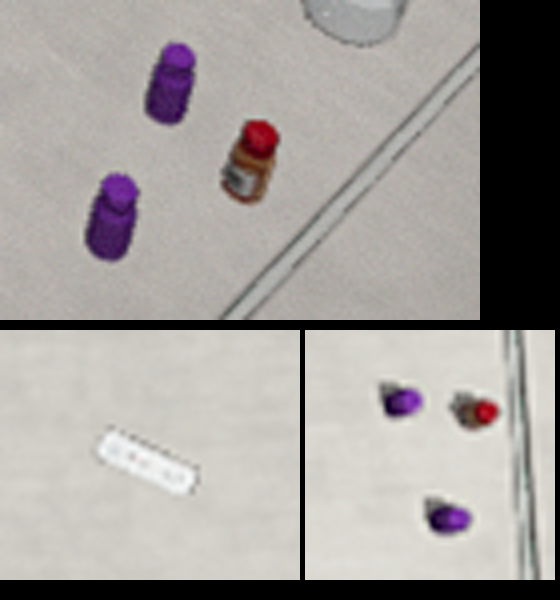

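The bottle is the brown one with the red cap at scene (442,320), top (424,216). Both purple ones are look-alikes. Next I'll fit the cabinet, handles and card.

```bash
python3 - <<'E'
from h import *
from scipy.optimize import least_squares
s=np.load("pics/scene0.npz");t=np.load("pics/top0.npz")
print("tips",bot.tcp_to_tips)
for n,D,roi in (("top",t,(130,205,245,385)),("scene",s,(140,255,285,450))):
    W=cloud(n,D['d']);p=D['p'].astype(int)
    m=np.zeros((400,640),bool);m[roi[0]:roi[1],roi[2]:roi[3]]=1
    k=m&(abs(W[...,2]-76)<4)
    k=cv2.morphologyEx(k.astype(np.uint8),cv2.MORPH_OPEN,np.ones((5,5)))
    nn,l,st,ce=cv2.connectedComponentsWithStats(k);i=1+np.argmax(st[1:,4]);k=l==i
    P=W[k];r=cv2.minAreaRect(P[:,:2].astype(np.float32));print(n,st[i],np.median(P[:,2]),r);print(cv2.boxPoints(r))
    # handle pixels: height 50-66, bright, in front
    k=m&(W[...,2]>54)&(W[...,2]<68)&(p.min(-1)>125)
    if n=="top":
        k[:]=0; k2=np.zeros_like(k);k2[185:212,262:368]=1;k=k2&(W[...,2]>50)&(W[...,2]<72)
    nn,l,st,ce=cv2.connectedComponentsWithStats(k.astype(np.uint8))
    for i in range(1,nn):
        if st[i,4]>10: Q=W[l==i];print(" h",st[i],np.median(Q,0).round(1),Q.min(0).round(),Q.max(0).round(),cv2.minAreaRect(Q[:,:2].astype(np.float32)))
# card by colour
for n,D,roi in (("top",t,(214,240,194,226)),("scene",s,(158,184,218,242))):
    p=D['p'];q=p[roi[0]:roi[1],roi[2]:roi[3]].min(-1);print(n,q.max(),np.median(q))
    m=np.zeros((400,640),np.uint8);m[roi[0]:roi[1],roi[2]:roi[3]]=(q>np.median(q)+15)
    nn,l,st,ce=cv2.connectedComponentsWithStats(m);i=1+np.argmax(st[1:,4])
    v,u=np.nonzero(l==i);X=np.array([ray(n,a,b,5) for a,b in zip(u,v)])
    print(st[i],X.mean(0),cv2.minAreaRect(X[:,:2].astype(np.float32)))
a=cv2.resize(t['p'][130:215,250:390,::-1],None,fx=5,fy=5,interpolation=cv2.INTER_CUBIC);cv2.imwrite("pics/cab.png",a)
E
```

```text
tips 14.0
top [331 149  13  16 129] 76.10317110980806 ((722.114501953125, -44.10120391845703), (35.3416862487793, 55.8122673034668), 75.74755096435547)
[[690.71686  -54.357803]
 [744.8112   -68.09849 ]
 [753.51215  -33.844604]
 [699.4178   -20.10392 ]]
 h [262 185  51  19 262] [602.3 129.3  65.3] [570.  43.  50.] [635. 212.  72.] ((601.5892944335938, 129.95709228515625), (169.471435546875, 54.65838623046875), 83.6313247680664)
 h [314 189  52  20 257] [580.4 -57.   64.9] [ 548. -135.   50.] [618.  37.  72.] ((581.4760131835938, -46.30712127685547), (172.623291015625, 54.51939392089844), 83.42252349853516)
scene [ 303  146  137   86 4981] 74.76357055886585 ((689.3306274414062, 20.767135620117188), (394.1072082519531, 157.08343505859375), 83.49835968017578)
[[ 588.9814  -166.12573]
 [ 745.0545  -183.91254]
 [ 789.6799   207.66   ]
 [ 633.60675  225.44681]]
 h [293 167  38  27 155] [578.7 125.6  62.8] [566.  71.  56.] [630. 190.  66.] ((595.7505493164062, 130.6918182373047), (121.03018188476562, 52.30584716796875), 82.16251373291016)
 h [336 201  47  34 211] [556.3 -74.6  63. ] [ 543. -126.   56.] [606.  -6.  67.] ((573.1937866210938, -64.06968688964844), (119.34013366699219, 52.492191314697266), 82.61859893798828)
top 244 199.0
[200 220  19  13 105] [503.27474607 402.00560399   5.        ] ((503.3189697265625, 402.6633605957031), (68.58914184570312, 19.728891372680664), 63.63938903808594)
scene 228 174.0
[227 165   7  12  63] [500.53439561 400.26927852   5.        ] ((500.1294250488281, 399.34521484375), (66.58219909667969, 18.061080932617188), 59.805423736572266)
```

View pics/cab.png

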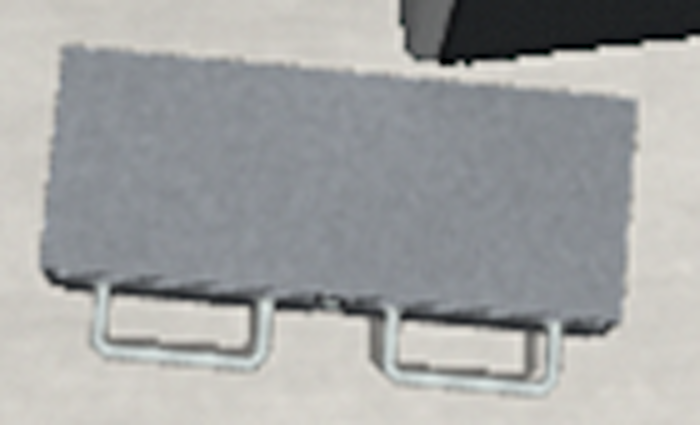

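```bash
python3 - <<'E'
from h import *
for u,v in((262.4,139),(377.4,150),(374.8,194),(259,183.6)): print(ray("top",u-.5,v-.5,76).round(1))
for u,v in((286.4,201),(344.4,206.2)): print("h",ray("top",u-.5,v-.5,63).round(1))
yaw=np.radians(-6.5);R=np.array([[np.cos(yaw),-np.sin(yaw)],[np.sin(yaw),np.cos(yaw)]])
o=np.array([613,30.])
# back-out handle y in the cabinet frame, scene handles
for h in ([578.7,125.6],[556.3,-74.6]): print(R.T@(np.array(h)-[611.3,29.7]))
p=np.array([R.T@(ray("top",u-.5,v-.5,63)[:2]-o) for u,v in((286.4,201),(344.4,206.2))]);print(p)
s=np.load("pics/scene0.npz")
a=cv2.resize(s['p'][135:255,280:450,::-1],None,fx=4.5,fy=4.5,interpolation=cv2.INTER_CUBIC)
for y in (-49,49,0):
  for hy in (97,-97):
    P=o-0;w=R@np.array([-45,hy+y])+np.array([611.3,29.7]);q=proj("scene",[w[0],w[1],60])[0]
    cv2.circle(a,(int((q[0]-280+.5)*4.5),int((q[1]-135+.5)*4.5)),3,(0,0,255),-1)
cv2.imwrite("pics/ov.png",a)
E
```

```text
[791.4 208.4  76. ]
[ 744.6 -180.7   76. ]
[ 594.  -164.5   76. ]
[638.7 221.3  76. ]
h [579.5 131.9  63. ]
h [556.9 -62.3  63. ]
[-43.2466307   91.59311619]
[ -42.83935687 -109.8557213 ]
[[-44.79201671  97.45827054]
 [-45.25047949 -98.076905  ]]
```

View pics/ov.png

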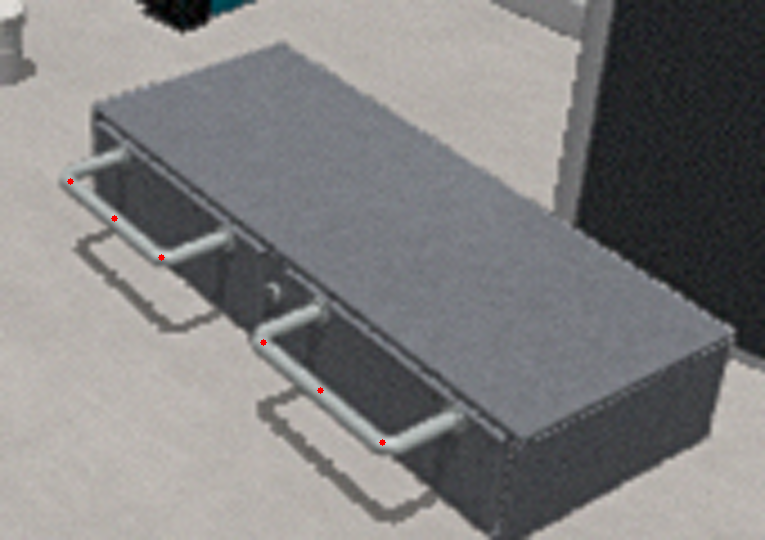

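```bash
cat >> h.py <<'E'
from scipy.spatial.transform import Rotation as Rot
YAW=np.radians(-6.5);O=np.array([613.5,29.])
def cab(x,y):
    c,s=np.cos(YAW),np.sin(YAW);return O+np.array([c*x-s*y,s*x+c*y])
def plan(pos,zdir):
    """pos TCP mm world, zdir world angle (deg) of jaw axis (mod 180)"""
    o=bot.observe();R=Rot.from_euler('xyz',o['tool_rot'],degrees=True).as_matrix()
    tr=R.T@(np.array(pos)-o['tool_pos'])/1000
    z=R[:,2];cur=np.degrees(np.arctan2(z[1],z[0]))
    # tool x down: roll about it by +a turns clockwise from above -> world angle -a
    a=-(zdir-cur);a=(a+90)%180-90
    print("t",o['time'],"pos",o['tool_pos'].round(1),"rot",o['tool_rot'].round(1),"gap",round(o['finger_gap'],1),"F",o['wrist_force'].round(1),"j6",round(o['joint_positions'][5],1),"j1",round(o['joint_positions'][0],1))
    print("target",np.round(pos,1),"travel",tr.round(4),"roll",round(np.radians(a),4),"cur",cur.round(1))
E
python3 - <<'E'
from h import *
p=cab(-45,97);print(p);plan([*p,150],-6.5)
E
```

```text
[579.76997823 130.47061462]
t 0.1 pos [211.5 507.5 244.7] rot [-178.6   89.9 -111.2] gap 85.1 F [ 0.1  0.4 -0.5] j6 90.0 j1 67.4
target [579.8 130.5 150. ] travel [ 0.0949 -0.485  -0.2063] roll 1.2895 cur 67.4
```

{"name": "apply_moves", "arguments": {"deltas": [{"travel": [0.03, -0.485, -0.206], "roll": 1.29, "hand": 0.036}, {"travel": [0.03, -0.485, -0.206], "roll": 1.29, "hand": 0.036}, {"travel": [0.03, -0.485, -0.206], "roll": 1.29, "hand": 0.036}, {"travel": [0.03, -0.485, -0.206], "roll": 1.29, "hand": 0.036}, {"travel": [0.03, -0.485, -0.206], "roll": 1.29, "hand": 0.036}, {"travel": [0.03, -0.485, -0.206], "roll": 1.29, "hand": 0.036}, {"travel": [0.03, -0.485, -0.206], "roll": 1.29, "hand": 0.036}, {"travel": [0.03, -0.485, -0.206], "roll": 1.29, "hand": 0.036}, {"travel": [0.03, -0.485, -0.206], "roll": 1.29, "hand": 0.036}, {"travel": [0.03, -0.485, -0.206], "roll": 1.29, "hand": 0.036}], "grip_force": 40}}

```text
time: 0.93
tool_pos: [503.4, 208.4, 221.3]
tool_rot: [-166.9, 90.0, -171.5]
wrist_force: [0.7, 0.9, -0.1]
finger_gap: 36.3
```

```bash
python3 - <<'E'
from h import *
p=cab(-45,97);plan([*p,120],-6.5)
E
```

```text
t 0.9333 pos [503.4 208.4 221.3] rot [-166.9   90.  -171.5] gap 36.3 F [ 0.7  0.9 -0.1] j6 117.1 j1 22.5
target [579.8 130.5 120. ] travel [ 0.1013 -0.0716  0.0824] roll 0.0332 cur -4.6
```

{"name": "apply_moves", "arguments": {"deltas": [{"travel": [0.03, -0.07, 0.08], "roll": 0.03, "hand": 0.036}, {"travel": [0.06, -0.07, 0.08], "roll": 0.03, "hand": 0.036}, {"travel": [0.1, -0.07, 0.08], "roll": 0.03, "hand": 0.036}, {"travel": [0.1, -0.07, 0.08], "roll": 0.03, "hand": 0.036}, {"travel": [0.1, -0.07, 0.08], "roll": 0.03, "hand": 0.036}, {"travel": [0.1, -0.07, 0.08], "roll": 0.03, "hand": 0.036}]}}

```text
time: 1.43
tool_pos: [576.1, 133.9, 120.0]
tool_rot: [-163.2, 89.8, -169.2]
wrist_force: [-0.2, 0.3, 1.6]
finger_gap: 35.7
```

```bash
python3 - <<'E'
from h import *
p=cab(-45,97);plan([*p,55],-6.5)
E
```

```text
t 1.4333 pos [576.1 133.9 120. ] rot [-163.2   89.8 -169.2] gap 35.7 F [-0.2  0.3  1.6] j6 109.1 j1 13.1
target [579.8 130.5  55. ] travel [ 0.065  -0.0029  0.0043] roll 0.0081 cur -6.0
```

{"name": "apply_moves", "arguments": {"deltas": [{"travel": [0.01, -0.003, 0.004], "roll": 0.008, "hand": 0.036}, {"travel": [0.035, -0.003, 0.004], "roll": 0.008, "hand": 0.036}, {"travel": [0.05, -0.003, 0.004], "roll": 0.008, "hand": 0.036}, {"travel": [0.065, -0.003, 0.004], "roll": 0.008, "hand": 0.036}, {"travel": [0.065, -0.003, 0.004], "roll": 0.008, "hand": 0.036}]}}

```text
time: 1.85
tool_pos: [579.8, 131.9, 55.2]
tool_rot: [-163.7, 89.9, -170.1]
wrist_force: [-0.2, 0.7, -0.1]
finger_gap: 36.1
```

```bash
python3 - <<'E'
from h import *
plan([*cab(-45,97),55],-6.5)
p,d=camera("scene");cv2.imwrite("pics/h1.png",cv2.resize(p[100:260,240:460,::-1],None,fx=3.5,fy=3.5))
E
```

```text
t 1.85 pos [579.8 131.9  55.2] rot [-163.7   89.9 -170.1] gap 36.1 F [-0.2  0.7 -0.1] j6 109.2 j1 12.8
target [579.8 130.5  55. ] travel [ 0.0002 -0.0014  0.0001] roll 0.0024 cur -6.4
```

View pics/h1.png

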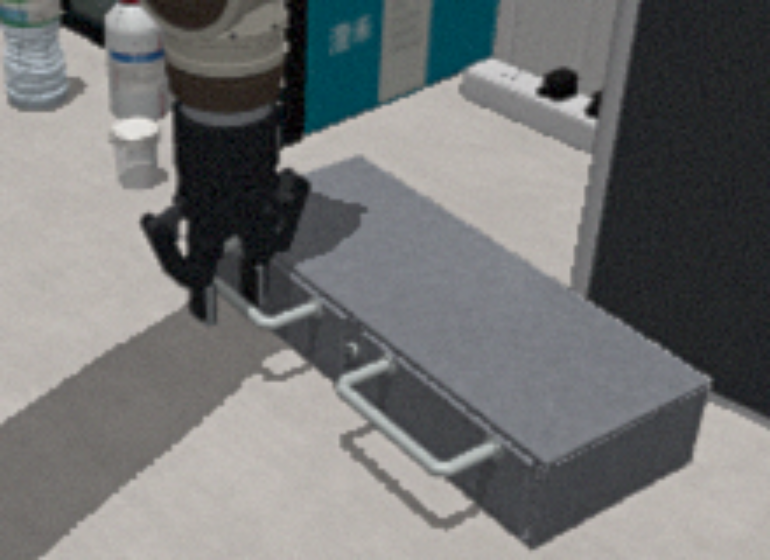

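The fingers straddle the left handle (crop about (240,300)). Close and pull gently.

{"name": "apply_moves", "arguments": {"deltas": [{"travel": [0, 0, 0], "roll": 0, "hand": 0.0}, {"travel": [0, 0, 0], "roll": 0, "hand": 0.0}, {"travel": [0, 0, 0], "roll": 0, "hand": 0.0}, {"travel": [0, 0, 0], "roll": 0, "hand": 0.0}]}}

```text
time: 2.23
tool_pos: [580.1, 131.9, 58.7]
tool_rot: [103.5, 89.9, 97.2]
wrist_force: [-8.9, 2.0, 8.3]
finger_gap: 8.2
```

{"name": "apply_moves", "arguments": {"deltas": [{"travel": [0, 0, -0.003], "roll": 0, "hand": 0.0}, {"travel": [0, 0, -0.006], "roll": 0, "hand": 0.0}, {"travel": [0, 0, -0.008], "roll": 0, "hand": 0.0}]}}

```text
time: 2.48
tool_pos: [574.1, 132.6, 58.7]
tool_rot: [20.8, 89.7, 14.3]
wrist_force: [4.3, 1.3, 6.0]
finger_gap: 8.4
```

{"name": "apply_moves", "arguments": {"deltas": [{"travel": [0, 0, -0.003], "roll": 0, "hand": 0.0}, {"travel": [0, 0, -0.006], "roll": 0, "hand": 0.0}, {"travel": [0, 0, -0.006], "roll": 0, "hand": 0.0}]}}

```text
time: 2.73
tool_pos: [567.7, 133.4, 58.6]
tool_rot: [26.0, 89.8, 19.6]
wrist_force: [1.5, 1.9, 7.5]
finger_gap: 8.6
```

The left drawer moved 12 mm at low force, well past the 4 mm play, so it isn't locked. Pull on.

{"name": "apply_moves", "arguments": {"deltas": [{"travel": [0, 0, -0.01], "hand": 0.0, "roll": 0}, {"travel": [0, 0, -0.025], "hand": 0.0, "roll": 0}, {"travel": [0, 0, -0.04], "hand": 0.0, "roll": 0}, {"travel": [0, 0, -0.055], "hand": 0.0, "roll": 0}, {"travel": [0, 0, -0.07], "hand": 0.0, "roll": 0}, {"travel": [0, 0, -0.085], "hand": 0.0, "roll": 0}, {"travel": [0, 0, -0.097], "hand": 0.0, "roll": 0}, {"travel": [0, 0, -0.105], "hand": 0.0, "roll": 0}, {"travel": [0, 0, -0.112], "hand": 0.0, "roll": 0}, {"travel": [0, 0, -0.114], "hand": 0.0, "roll": 0}]}}

```text
time: 3.57
tool_pos: [454.3, 146.7, 58.6]
tool_rot: [39.5, 89.7, 33.1]
wrist_force: [5.0, 4.9, 5.0]
finger_gap: 8.4
```

{"name": "apply_moves", "arguments": {"deltas": [{"travel": [0, 0, -0.001], "hand": 0.0, "roll": 0}, {"travel": [0, 0, -0.002], "hand": 0.0, "roll": 0}, {"travel": [0, 0, -0.002], "hand": 0.0, "roll": 0}]}}

```text
time: 3.82
tool_pos: [452.9, 146.9, 58.6]
tool_rot: [39.4, 89.7, 33.0]
wrist_force: [2.3, 5.9, 6.9]
finger_gap: 8.6
```

```bash
python3 - <<'E'
from h import *
o=bot.observe();print(o['tool_pos'],o['wrist_force'],np.linalg.norm(o['tool_pos'][:2]-[580.1,131.9]))
plan([*cab(-45-128,97),150],-6.5)
E
```

```text
[452.87959709 146.90071339  58.60013181] [2.32637918 5.86727616 6.88633026] 128.1017264515827
t 3.8167 pos [452.9 146.9  58.6] rot [39.4 89.7 33. ] gap 8.6 F [2.3 5.9 6.9] j6 114.3 j1 17.9
target [452.6 145.  150. ] travel [-0.0914 -0.0017  0.0003] roll 0.0019 cur -6.4
```

{"name": "apply_moves", "arguments": {"deltas": [{"travel": [0, 0, 0], "roll": 0, "hand": 0.036}, {"travel": [0, 0, 0], "roll": 0, "hand": 0.036}, {"travel": [0, 0, 0], "roll": 0, "hand": 0.036}, {"travel": [-0.02, 0, 0], "roll": 0, "hand": 0.036}, {"travel": [-0.06, 0, 0], "roll": 0, "hand": 0.036}, {"travel": [-0.1, 0, 0], "roll": 0, "hand": 0.036}, {"travel": [-0.1, 0, 0], "roll": 0, "hand": 0.036}]}}

```text
time: 4.4
tool_pos: [453.6, 146.2, 163.8]
tool_rot: [22.9, 89.5, 16.5]
wrist_force: [1.5, 0.4, 1.0]
finger_gap: 36.1
```

```bash
python3 - <<'E'
from h import *
p,d=camera("scene");cv2.imwrite("pics/h2.png",cv2.resize(p[100:280,200:460,::-1],None,fx=3,fy=3))
q,e=camera("top");cv2.imwrite("pics/t2.png",cv2.resize(q[130:250,180:440,::-1],None,fx=3,fy=3))
np.savez("pics/t2.npz",p=q,d=e,p2=p,d2=d)
# card refined: orientation
t=np.load("pics/top0.npz")
plan([502,401,80],-27)
E
```

```text
t 4.5 pos [452.2 145.8 158. ] rot [20.3 89.9 13.9] gap 35.8 F [-0.   0.2 -0.2] j6 114.3 j1 17.9
target [502 401  80] travel [0.0783 0.2591 0.0208] roll 0.3591 cur -6.4
```

View pics/h2.png

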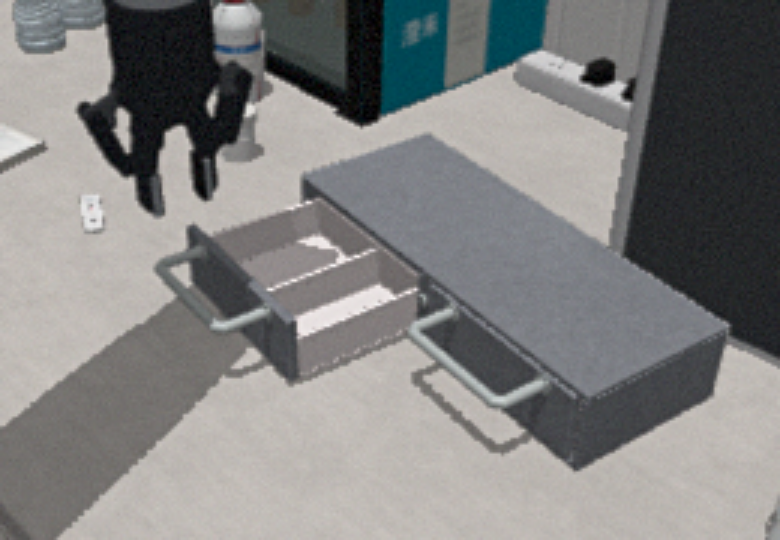

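View pics/t2.png

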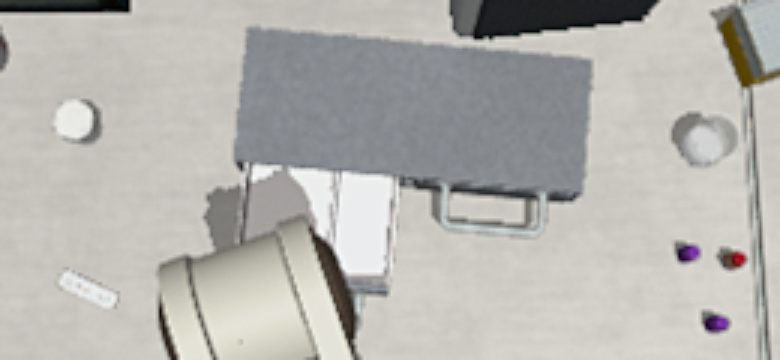

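Drawer is fully open (both compartments visible), and nothing else is disturbed. Now the card.

{"name": "apply_moves", "arguments": {"deltas": [{"travel": [0, 0.259, 0.021], "roll": 0.36, "hand": 0.036}, {"travel": [0, 0.259, 0.021], "roll": 0.36, "hand": 0.036}, {"travel": [0, 0.259, 0.021], "roll": 0.36, "hand": 0.036}, {"travel": [0.02, 0.259, 0.021], "roll": 0.36, "hand": 0.036}, {"travel": [0.05, 0.259, 0.021], "roll": 0.36, "hand": 0.036}, {"travel": [0.08, 0.259, 0.021], "roll": 0.36, "hand": 0.036}, {"travel": [0.1, 0.259, 0.021], "roll": 0.36, "hand": 0.036}, {"travel": [0.11, 0.259, 0.021], "roll": 0.36, "hand": 0.036}, {"travel": [0.11, 0.259, 0.021], "roll": 0.36, "hand": 0.036}, {"travel": [0.11, 0.259, 0.021], "roll": 0.36, "hand": 0.036}]}}

```text
time: 5.33
tool_pos: [499.7, 399.6, 43.8]
tool_rot: [-112.1, 89.7, -139.1]
wrist_force: [0.6, -0.2, 0.6]
finger_gap: 35.9
```

```bash
python3 - <<'E'
from h import *
plan([502,401,20],-26.5)
p,d=camera("scene");cv2.imwrite("pics/c1.png",cv2.resize(p[110:210,170:300,::-1],None,fx=5,fy=5,interpolation=cv2.INTER_CUBIC))
E
```

```text
t 5.3333 pos [499.7 399.6  43.8] rot [-112.1   89.7 -139.1] gap 35.9 F [ 0.6 -0.2  0.6] j6 155.7 j1 38.7
target [502 401  20] travel [0.0238 0.0024 0.0015] roll -0.0089 cur -27.0
```

View pics/c1.png

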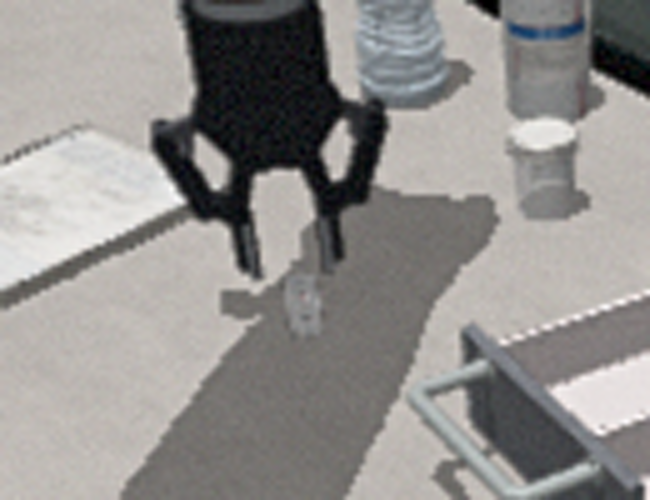

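{"name": "apply_moves", "arguments": {"deltas": [{"travel": [0.01, 0.002, 0.001], "roll": -0.008, "hand": 0.032}, {"travel": [0.02, 0.002, 0.001], "roll": -0.008, "hand": 0.032}, {"travel": [0.026, 0.002, 0.001], "roll": -0.008, "hand": 0.032}, {"travel": [0.026, 0.002, 0.001], "roll": -0.008, "hand": 0.032}]}}

```text
time: 5.72
tool_pos: [502.7, 401.1, 19.3]
tool_rot: [-113.5, 89.9, -140.1]
wrist_force: [0.1, -0.4, -0.0]
finger_gap: 32.0
```

```bash
python3 - <<'E'
from h import *
plan([502,401,16],-26.5)
p,d=camera("scene");cv2.imwrite("pics/c2.png",cv2.resize(p[130:190,200:270,::-1],None,fx=9,fy=9,interpolation=cv2.INTER_CUBIC))
E
```

```text
t 5.7167 pos [502.7 401.1  19.3] rot [-113.5   89.9 -140.1] gap 32.0 F [ 0.1 -0.4 -0. ] j6 155.2 j1 38.6
target [502 401  16] travel [ 0.0033 -0.0004 -0.0006] roll -0.0023 cur -26.6
```

View pics/c2.png

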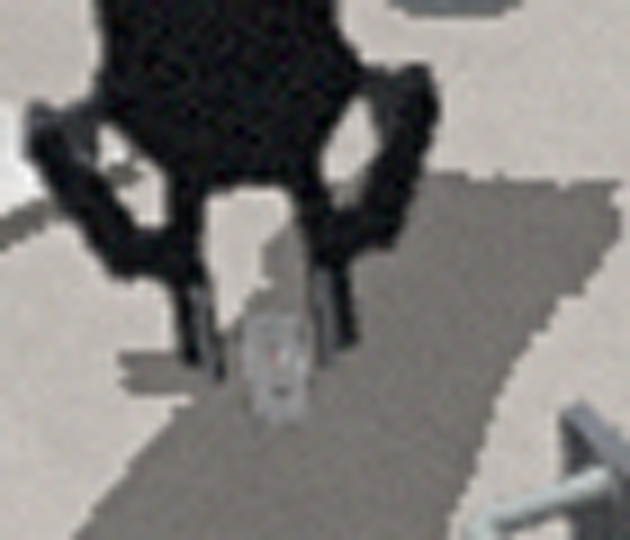

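{"name": "apply_moves", "arguments": {"deltas": [{"travel": [0.002, 0, -0.001], "roll": 0, "hand": 0.032}, {"travel": [0.0035, 0, -0.001], "roll": 0, "hand": 0.032}, {"travel": [0.0035, 0, -0.001], "roll": 0, "hand": 0.032}]}}

```text
time: 6.02
tool_pos: [502.2, 402.5, 17.1]
tool_rot: [60.1, 90.0, 33.6]
wrist_force: [-0.3, -0.7, 0.8]
finger_gap: 31.8
```

{"name": "apply_moves", "arguments": {"deltas": [{"travel": [0, 0, 0], "roll": 0, "hand": 0.012}, {"travel": [0, 0, 0], "roll": 0, "hand": 0.012}, {"travel": [0, 0, 0], "roll": 0, "hand": 0.012}], "grip_force": 30}}

```text
time: 6.27
tool_pos: [502.4, 402.7, 17.5]
tool_rot: [65.9, 90.0, 39.3]
wrist_force: [-0.1, 0.1, 2.2]
finger_gap: 18.1
```

{"name": "apply_moves", "arguments": {"deltas": [{"travel": [-0.01, 0, 0], "roll": 0, "hand": 0.012}, {"travel": [-0.04, 0, 0], "roll": 0, "hand": 0.012}, {"travel": [-0.08, 0, 0], "roll": 0, "hand": 0.012}, {"travel": [-0.12, 0, 0], "roll": 0, "hand": 0.012}, {"travel": [-0.12, 0, 0], "roll": 0, "hand": 0.012}]}}

```text
time: 6.68
tool_pos: [504.4, 404.2, 147.1]
tool_rot: [65.3, 89.3, 38.7]
wrist_force: [1.0, 1.4, 1.1]
finger_gap: 18.0
```

```bash
python3 - <<'E'
from h import *
p,d=camera("scene")
a=cv2.resize(p[60:260,180:400,::-1],None,fx=3,fy=3,interpolation=cv2.INTER_CUBIC)
for x,y in((-60,132),(-60,45.5)):
  for dx,dy in ((0,0),(-58,0),(60,0),(0,49.5 if y>100 else 33),(0,-49.5 if y>100 else -33)):
    q=proj("scene",[*cab(x+dx,y+dy),10])[0];cv2.circle(a,(int((q[0]-180+.5)*3),int((q[1]-60+.5)*3)),3,(0,0,255),-1)
cv2.imwrite("pics/c3.png",a)
plan([*cab(-62,132),120],-6.5)
E
```

```text
t 6.7333 pos [503.9 403.9 143.3] rot [65.4 89.5 38.8] gap 17.8 F [ 0.3  0.1 -0.4] j6 155.3 j1 38.7
target [566.8 167.2 120. ] travel [ 0.0224 -0.1837  0.1621] roll -0.3506 cur -26.6
```

View pics/c3.png

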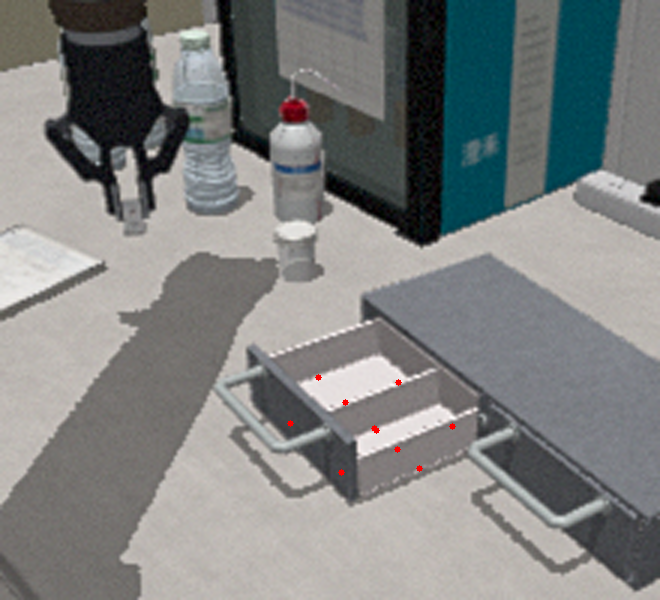

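Card is held (gap 18, same −2 offset as on the 10 mm bar) and the predicted floor points fall inside the compartments. Moving over the wide compartment.

{"name": "apply_moves", "arguments": {"deltas": [{"travel": [0.022, -0.184, 0.162], "roll": -0.35, "hand": 0.012}, {"travel": [0.022, -0.184, 0.162], "roll": -0.35, "hand": 0.012}, {"travel": [0.022, -0.184, 0.162], "roll": -0.35, "hand": 0.012}, {"travel": [0.022, -0.184, 0.162], "roll": -0.35, "hand": 0.012}, {"travel": [0.022, -0.184, 0.162], "roll": -0.35, "hand": 0.012}, {"travel": [0.022, -0.184, 0.162], "roll": -0.35, "hand": 0.012}, {"travel": [0.022, -0.184, 0.162], "roll": -0.35, "hand": 0.012}, {"travel": [0.022, -0.184, 0.162], "roll": -0.35, "hand": 0.012}, {"travel": [0.022, -0.184, 0.162], "roll": -0.35, "hand": 0.012}]}}

```text
time: 7.48
tool_pos: [564.6, 165.3, 114.9]
tool_rot: [172.4, 90.0, 165.8]
wrist_force: [-0.0, 0.5, -1.3]
finger_gap: 17.9
```

```bash
python3 - <<'E'
from h import *
plan([*cab(-62,132),29],-6.5)
p,d=camera("scene");cv2.imwrite("pics/c4.png",cv2.resize(p[100:240,220:380,::-1],None,fx=4,fy=4,interpolation=cv2.INTER_CUBIC))
E
```

```text
t 7.4833 pos [564.6 165.3 114.9] rot [172.4  90.  165.8] gap 17.9 F [-0.   0.5 -1.3] j6 112.9 j1 16.3
target [566.8 167.2  29. ] travel [0.0859 0.0021 0.0021] roll -0.0014 cur -6.6
```

View pics/c4.png

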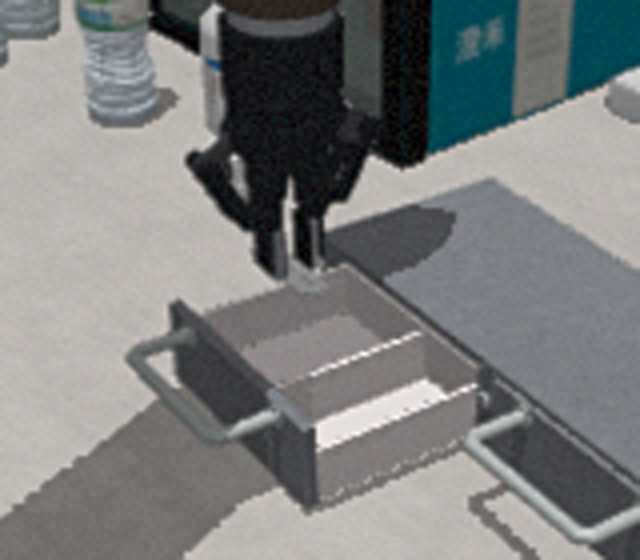

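Fits, but with the jaws along x the knuckles would run close to the front panel and cabinet edge. I'll turn 90° so the card lies along the compartment's length.

{"name": "apply_moves", "arguments": {"deltas": [{"travel": [0, 0.002, 0.003], "roll": -1.571, "hand": 0.012}, {"travel": [0, 0.002, 0.003], "roll": -1.571, "hand": 0.012}, {"travel": [0, 0.002, 0.003], "roll": -1.571, "hand": 0.012}, {"travel": [0, 0.002, 0.003], "roll": -1.571, "hand": 0.012}, {"travel": [0, 0.002, 0.003], "roll": -1.571, "hand": 0.012}, {"travel": [0, 0.002, 0.003], "roll": -1.571, "hand": 0.012}, {"travel": [0, 0.002, 0.003], "roll": -1.571, "hand": 0.012}, {"travel": [0, 0.002, 0.003], "roll": -1.571, "hand": 0.012}, {"travel": [0, 0.002, 0.003], "roll": -1.571, "hand": 0.012}, {"travel": [0, 0.002, 0.003], "roll": -1.571, "hand": 0.012}]}}

```text
time: 8.37
tool_pos: [567.6, 168.9, 115.1]
tool_rot: [24.0, 90.0, 89.6]
wrist_force: [-0.4, 0.5, -0.1]
finger_gap: 17.8
```

```bash
python3 - <<'E'
from h import *
plan([*cab(-61,132),28],83.5)
E
```

```text
t 8.3667 pos [567.6 168.9 115.1] rot [24.  90.  89.6] gap 17.8 F [-0.4  0.5 -0.1] j6 41.0 j1 16.6
target [567.8 167.1  28. ] travel [ 0.0871 -0.001  -0.0015] roll -0.3127 cur 65.6
```

{"name": "apply_moves", "arguments": {"deltas": [{"travel": [0, -0.001, -0.0015], "roll": -0.313, "hand": 0.012}, {"travel": [0, -0.001, -0.0015], "roll": -0.313, "hand": 0.012}, {"travel": [0.01, -0.001, -0.0015], "roll": -0.313, "hand": 0.012}, {"travel": [0.025, -0.001, -0.0015], "roll": -0.313, "hand": 0.012}, {"travel": [0.045, -0.001, -0.0015], "roll": -0.313, "hand": 0.012}, {"travel": [0.06, -0.001, -0.0015], "roll": -0.313, "hand": 0.012}, {"travel": [0.07, -0.001, -0.0015], "roll": -0.313, "hand": 0.012}, {"travel": [0.078, -0.001, -0.0015], "roll": -0.313, "hand": 0.012}, {"travel": [0.083, -0.001, -0.0015], "roll": -0.313, "hand": 0.012}, {"travel": [0.085, -0.001, -0.0015], "roll": -0.313, "hand": 0.012}]}}

```text
time: 9.2
tool_pos: [568.1, 165.8, 29.7]
tool_rot: [108.7, 90.0, -168.2]
wrist_force: [0.4, -1.0, -0.5]
finger_gap: 17.7
```

```bash
python3 - <<'E'
from h import *
plan([*cab(-61,132),27],83.5)
p,d=camera("scene");cv2.imwrite("pics/c5.png",cv2.resize(p[100:240,220:380,::-1],None,fx=4,fy=4,interpolation=cv2.INTER_CUBIC))
E
```

```text
t 9.2 pos [568.1 165.8  29.7] rot [ 108.7   90.  -168.2] gap 17.7 F [ 0.4 -1.  -0.5] j6 23.2 j1 16.3
target [567.8 167.1  27. ] travel [0.0027 0.0004 0.0012] roll -0.0076 cur 83.1
```

View pics/c5.png

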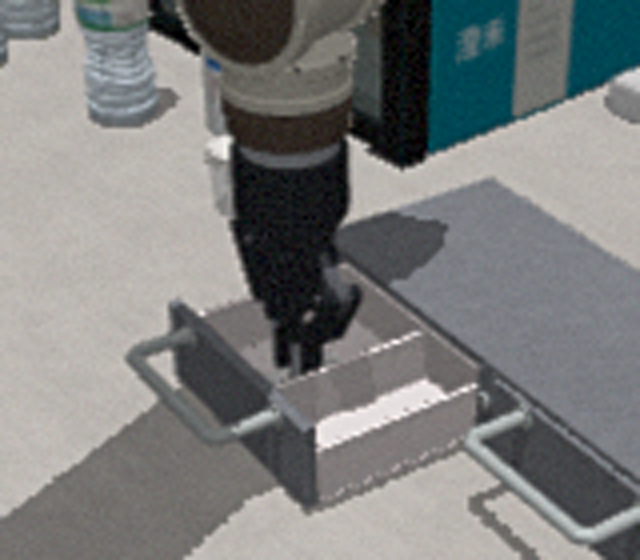

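The gripper is inside the wide compartment, clear of the walls. Lower 2 mm, release, go up.

{"name": "apply_moves", "arguments": {"deltas": [{"travel": [0.001, 0, 0.001], "roll": 0, "hand": 0.012}, {"travel": [0.002, 0, 0.001], "roll": 0, "hand": 0.012}, {"travel": [0.002, 0, 0.001], "roll": 0, "hand": 0.018}, {"travel": [0.002, 0, 0.001], "roll": 0, "hand": 0.028}, {"travel": [0.002, 0, 0.001], "roll": 0, "hand": 0.036}, {"travel": [0.002, 0, 0.001], "roll": 0, "hand": 0.036}, {"travel": [-0.01, 0, 0.001], "roll": 0, "hand": 0.036}, {"travel": [-0.04, 0, 0.001], "roll": 0, "hand": 0.036}, {"travel": [-0.08, 0, 0.001], "roll": 0, "hand": 0.036}, {"travel": [-0.12, 0, 0.001], "roll": 0, "hand": 0.036}]}}

```text
time: 10.08
tool_pos: [567.6, 166.1, 151.9]
tool_rot: [113.8, 89.9, -163.2]
wrist_force: [0.3, 0.6, -0.5]
finger_gap: 35.7
```

```bash
python3 - <<'E'
from h import *
# jaws along x-ish at the bottle, avoid purple one to +y
plan([516,-345,140],-6.5)
p,d=camera("scene");cv2.imwrite("pics/c6.png",cv2.resize(p[100:240,220:380,::-1],None,fx=4,fy=4,interpolation=cv2.INTER_CUBIC))
E
```

```text
t 10.0833 pos [567.6 166.1 151.9] rot [ 113.8   89.9 -163.2] gap 35.7 F [ 0.3  0.6 -0.5] j6 23.3 j1 16.3
target [ 516 -345  140] travel [ 0.0121 -0.0109 -0.5135] roll 1.5624 cur 83.0
```

View pics/c6.png

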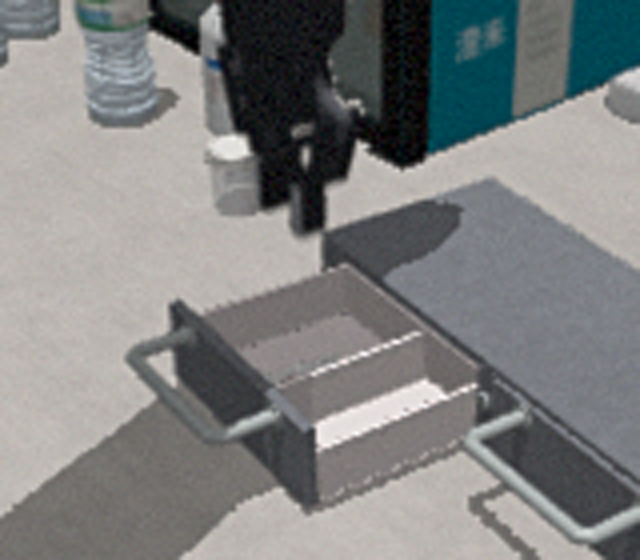

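{"name": "apply_moves", "arguments": {"deltas": [{"travel": [0, -0.011, -0.513], "roll": 1.56, "hand": 0.036}, {"travel": [0, -0.011, -0.513], "roll": 1.56, "hand": 0.036}, {"travel": [0, -0.011, -0.513], "roll": 1.56, "hand": 0.036}, {"travel": [0, -0.011, -0.513], "roll": 1.56, "hand": 0.036}, {"travel": [0, -0.011, -0.513], "roll": 1.56, "hand": 0.036}, {"travel": [0, -0.011, -0.513], "roll": 1.56, "hand": 0.036}, {"travel": [0, -0.011, -0.513], "roll": 1.56, "hand": 0.036}, {"travel": [0, -0.011, -0.513], "roll": 1.56, "hand": 0.036}, {"travel": [0, -0.011, -0.513], "roll": 1.56, "hand": 0.036}, {"travel": [0, -0.011, -0.513], "roll": 1.56, "hand": 0.036}]}}

```text
time: 10.97
tool_pos: [526.1, -250.3, 151.4]
tool_rot: [-34.6, 89.9, -23.6]
wrist_force: [2.0, 1.0, -0.4]
finger_gap: 36.0
```

```bash
python3 - <<'E'
from h import *
plan([516,-345,100],-6.5)
q,e=camera("top");cv2.imwrite("pics/t3.png",cv2.resize(q[150:240,190:340,::-1],None,fx=5,fy=5,interpolation=cv2.INTER_CUBIC))
E
```

```text
t 10.9667 pos [ 526.1 -250.3  151.4] rot [-34.6  89.9 -23.6] gap 36.0 F [ 2.   1.  -0.4] j6 53.5 j1 -25.5
target [ 516 -345  100] travel [ 0.0514 -0.0909 -0.0281] roll 0.3061 cur 11.0
```

View pics/t3.png

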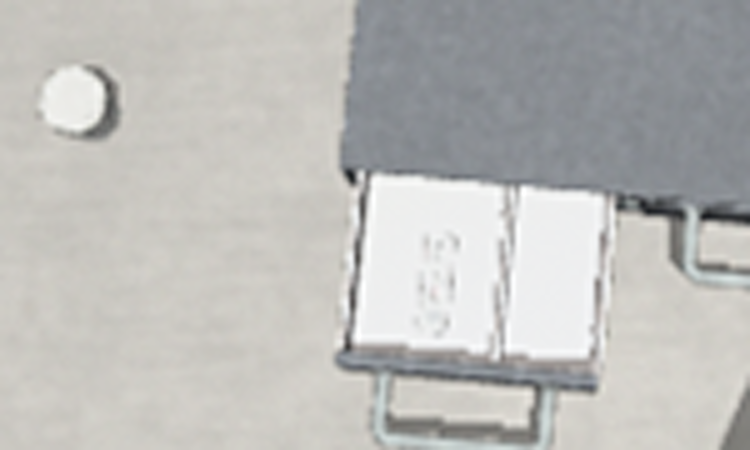

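The card lies flat in the middle of the wide compartment (crop (437,280)). Now on to the bottle.

{"name": "apply_moves", "arguments": {"deltas": [{"travel": [0, -0.091, -0.028], "roll": 0.306, "hand": 0.036}, {"travel": [0, -0.091, -0.028], "roll": 0.306, "hand": 0.036}, {"travel": [0, -0.091, -0.028], "roll": 0.306, "hand": 0.036}, {"travel": [0.02, -0.091, -0.028], "roll": 0.306, "hand": 0.036}, {"travel": [0.051, -0.091, -0.028], "roll": 0.306, "hand": 0.036}, {"travel": [0.051, -0.091, -0.028], "roll": 0.306, "hand": 0.036}]}}

```text
time: 11.52
tool_pos: [515.1, -342.3, 94.4]
tool_rot: [152.5, 89.6, 146.3]
wrist_force: [-1.2, 0.5, -1.5]
finger_gap: 36.4
```

```bash
python3 - <<'E'
from h import *
plan([515.5,-345,27],-6.5)
p,d=camera("scene");cv2.imwrite("pics/b1.png",cv2.resize(p[220:370,370:520,::-1],None,fx=4,fy=4,interpolation=cv2.INTER_CUBIC))
E
```

```text
t 11.5167 pos [ 515.1 -342.3   94.4] rot [152.5  89.6 146.3] gap 36.4 F [-1.2  0.5 -1.5] j6 62.6 j1 -33.6
target [ 515.5 -345.    27. ] travel [ 0.0673 -0.0029  0.0011] roll 0.0057 cur -6.2
```

View pics/b1.png

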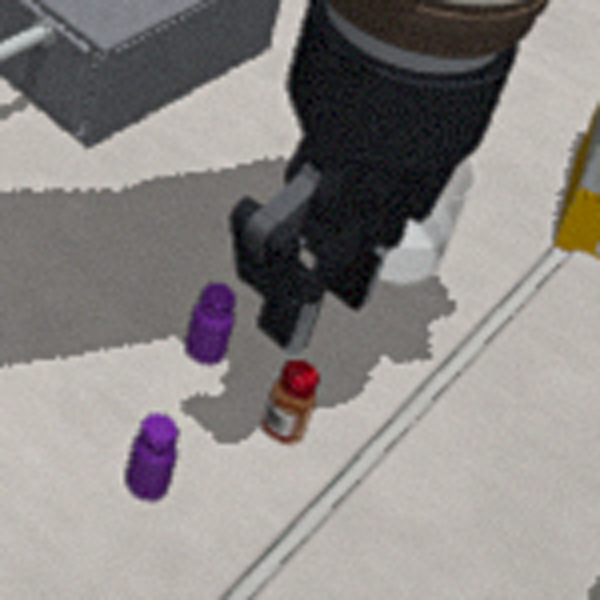

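{"name": "apply_moves", "arguments": {"deltas": [{"travel": [0.02, -0.003, 0.001], "roll": 0.005, "hand": 0.036}, {"travel": [0.04, -0.003, 0.001], "roll": 0.005, "hand": 0.036}, {"travel": [0.055, -0.003, 0.001], "roll": 0.005, "hand": 0.036}, {"travel": [0.065, -0.003, 0.001], "roll": 0.005, "hand": 0.036}, {"travel": [0.072, -0.003, 0.001], "roll": 0.005, "hand": 0.036}, {"travel": [0.072, -0.003, 0.001], "roll": 0.005, "hand": 0.036}]}}

```text
time: 12.07
tool_pos: [517.8, -345.8, 27.1]
tool_rot: [152.4, 90.0, 146.0]
wrist_force: [-0.2, 0.0, -0.5]
finger_gap: 35.8
```

```bash
python3 - <<'E'
from h import *
plan([515.5,-345,22],-6.5)
p,d=camera("scene");cv2.imwrite("pics/b2.png",cv2.resize(p[240:360,380:500,::-1],None,fx=5,fy=5,interpolation=cv2.INTER_CUBIC))
E
```

```text
t 12.0667 pos [ 517.8 -345.8   27.1] rot [152.4  90.  146. ] gap 35.8 F [-0.2  0.  -0.5] j6 62.7 j1 -33.7
target [ 515.5 -345.    22. ] travel [ 0.0051  0.0005 -0.0024] roll 0.0019 cur -6.4
```

View pics/b2.png

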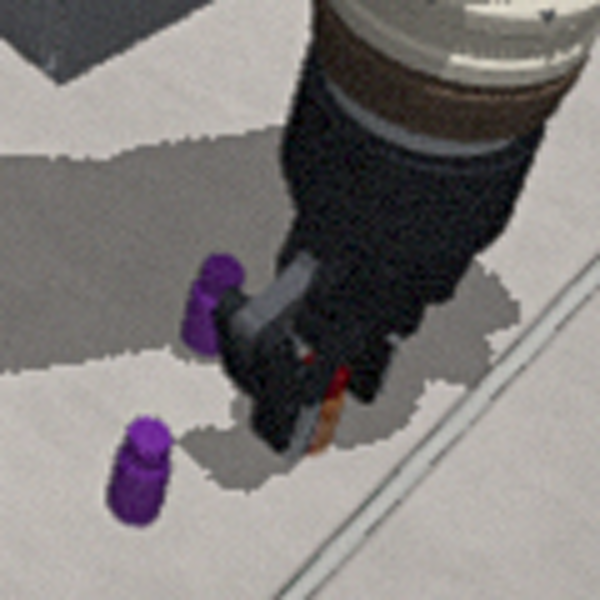

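The brown bottle is between the fingers (crop (325,410)), with the purple ones clear. Lower 5 mm and close.

{"name": "apply_moves", "arguments": {"deltas": [{"travel": [0.003, 0, -0.002], "roll": 0, "hand": 0.036}, {"travel": [0.005, 0, -0.002], "roll": 0, "hand": 0.036}, {"travel": [0.005, 0, -0.002], "roll": 0, "hand": 0.028}, {"travel": [0.005, 0, -0.002], "roll": 0, "hand": 0.022}, {"travel": [0.005, 0, -0.002], "roll": 0, "hand": 0.014}, {"travel": [0.005, 0, -0.002], "roll": 0, "hand": 0.014}, {"travel": [0.005, 0, -0.002], "roll": 0, "hand": 0.014}], "grip_force": 30}}

```text
time: 12.7
tool_pos: [516.0, -346.0, 22.6]
tool_rot: [-33.2, 90.0, -39.6]
wrist_force: [-0.6, 0.4, 3.2]
finger_gap: 19.2
```

{"name": "apply_moves", "arguments": {"deltas": [{"travel": [-0.01, 0, 0], "roll": 0, "hand": 0.014}, {"travel": [-0.03, 0, 0], "roll": 0, "hand": 0.014}, {"travel": [-0.06, 0, 0], "roll": 0, "hand": 0.014}, {"travel": [-0.09, 0, 0], "roll": 0, "hand": 0.014}, {"travel": [-0.12, 0, 0], "roll": 0, "hand": 0.014}, {"travel": [-0.12, 0, 0], "roll": 0, "hand": 0.014}]}}

```text
time: 13.2
tool_pos: [517.6, -347.0, 149.6]
tool_rot: [-27.2, 89.5, -33.6]
wrist_force: [0.9, -0.9, 1.0]
finger_gap: 19.0
```

```bash
python3 - <<'E'
from h import *
plan([*cab(-60,45.5),140],-6.5)
p,d=camera("scene");cv2.imwrite("pics/b3.png",cv2.resize(p[200:360,370:520,::-1],None,fx=3.7,fy=3.7,interpolation=cv2.INTER_CUBIC))
E
```

```text
t 13.2 pos [ 517.6 -347.   149.6] rot [-27.2  89.5 -33.6] gap 19.0 F [ 0.9 -0.9  1. ] j6 62.6 j1 -33.8
target [559.  81. 140.] travel [ 0.0078  0.43   -0.0068] roll 0.0015 cur -6.4
```

View pics/b3.png

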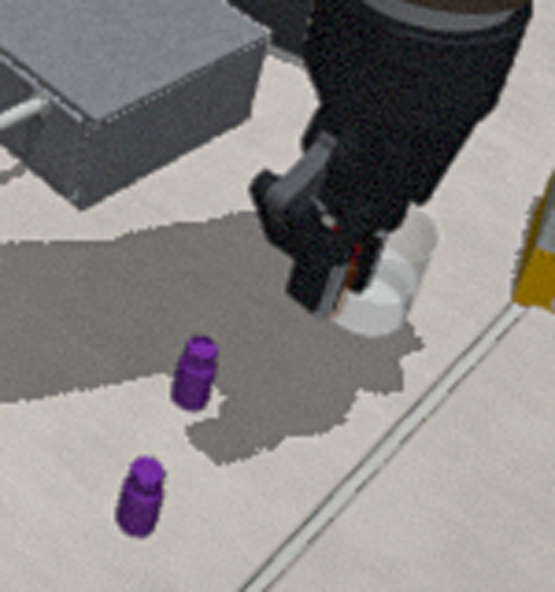

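Bottle held (gap 19.0) and the beaker untouched. Carry it over the narrow compartment.

{"name": "apply_moves", "arguments": {"deltas": [{"travel": [0.01, 0.43, -0.007], "roll": 0, "hand": 0.014}, {"travel": [0.01, 0.43, -0.007], "roll": 0, "hand": 0.014}, {"travel": [0.01, 0.43, -0.007], "roll": 0, "hand": 0.014}, {"travel": [0.01, 0.43, -0.007], "roll": 0, "hand": 0.014}, {"travel": [0.01, 0.43, -0.007], "roll": 0, "hand": 0.014}, {"travel": [0.01, 0.43, -0.007], "roll": 0, "hand": 0.014}, {"travel": [0.01, 0.43, -0.007], "roll": 0, "hand": 0.014}, {"travel": [0.01, 0.43, -0.007], "roll": 0, "hand": 0.014}, {"travel": [0.01, 0.43, -0.007], "roll": 0, "hand": 0.014}, {"travel": [0.01, 0.43, -0.007], "roll": 0, "hand": 0.014}]}}

```text
time: 14.08
tool_pos: [555.0, 70.8, 131.8]
tool_rot: [-165.4, 90.0, -171.8]
wrist_force: [-0.3, -0.7, -1.0]
finger_gap: 19.2
```

```bash
python3 - <<'E'
from h import *
print(ray("top",301-.5,204.4-.5,10),cab(-60,45.5))
plan([*cab(-60,45.5),110],-6.5)
E
```

```text
[572.72372518  84.03797213  10.        ] [559.03643489  80.99971226]
t 14.0833 pos [555.   70.8 131.8] rot [-165.4   90.  -171.8] gap 19.2 F [-0.3 -0.7 -1. ] j6 103.7 j1 7.3
target [559.  81. 110.] travel [0.0218 0.0106 0.0029] roll 0.0014 cur -6.4
```

{"name": "apply_moves", "arguments": {"deltas": [{"travel": [0.0, 0.011, 0.006], "roll": 0, "hand": 0.014}, {"travel": [0.01, 0.011, 0.006], "roll": 0, "hand": 0.014}, {"travel": [0.02, 0.011, 0.006], "roll": 0, "hand": 0.014}, {"travel": [0.03, 0.011, 0.006], "roll": 0, "hand": 0.014}, {"travel": [0.03, 0.011, 0.006], "roll": 0, "hand": 0.014}]}}

```text
time: 14.5
tool_pos: [561.3, 77.5, 99.1]
tool_rot: [-163.1, 89.7, -169.6]
wrist_force: [0.3, -0.5, -0.9]
finger_gap: 19.2
```

```bash
python3 - <<'E'
from h import *
plan([562,82,33],-6.5)
p,d=camera("scene");cv2.imwrite("pics/b4.png",cv2.resize(p[100:240,220:380,::-1],None,fx=4,fy=4,interpolation=cv2.INTER_CUBIC))
E
```

```text
t 14.5 pos [561.3  77.5  99.1] rot [-163.1   89.7 -169.6] gap 19.2 F [ 0.3 -0.5 -0.9] j6 104.4 j1 7.9
target [562  82  33] travel [0.0661 0.0047 0.0005] roll -0.0003 cur -6.5
```

View pics/b4.png

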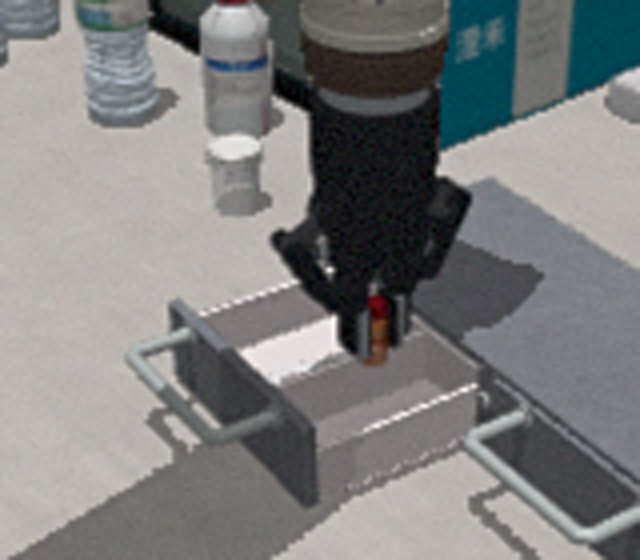

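{"name": "apply_moves", "arguments": {"deltas": [{"travel": [0.0, 0.004, -0.003], "roll": 0, "hand": 0.014}, {"travel": [0.015, 0.004, -0.003], "roll": 0, "hand": 0.014}, {"travel": [0.03, 0.004, -0.003], "roll": 0, "hand": 0.014}, {"travel": [0.042, 0.004, -0.003], "roll": 0, "hand": 0.014}, {"travel": [0.05, 0.004, -0.003], "roll": 0, "hand": 0.014}, {"travel": [0.057, 0.004, -0.003], "roll": 0, "hand": 0.014}, {"travel": [0.06, 0.004, -0.003], "roll": 0, "hand": 0.014}, {"travel": [0.06, 0.004, -0.003], "roll": 0, "hand": 0.014}]}}

```text
time: 15.22
tool_pos: [560.1, 83.3, 42.0]
tool_rot: [-165.9, 90.0, -172.3]
wrist_force: [-0.6, -0.3, 0.6]
finger_gap: 18.8
```

```bash
python3 - <<'E'
from h import *
plan([559,82,33],-6.5)
p,d=camera("scene");cv2.imwrite("pics/b5.png",cv2.resize(p[100:240,220:380,::-1],None,fx=4,fy=4,interpolation=cv2.INTER_CUBIC))
E
```

```text
t 15.2167 pos [560.1  83.3  42. ] rot [-165.9   90.  -172.3] gap 18.8 F [-0.6 -0.3  0.6] j6 104.9 j1 8.5
target [559  82  33] travel [ 0.009  -0.0014 -0.001 ] roll 0.0013 cur -6.4
```

View pics/b5.png

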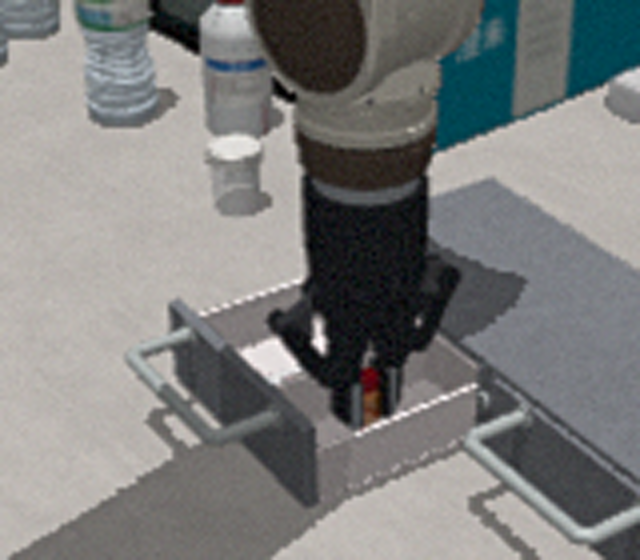

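{"name": "apply_moves", "arguments": {"deltas": [{"travel": [0.003, -0.001, 0], "roll": 0, "hand": 0.014}, {"travel": [0.006, -0.001, 0], "roll": 0, "hand": 0.014}, {"travel": [0.008, -0.001, 0], "roll": 0, "hand": 0.014}, {"travel": [0.009, -0.001, 0], "roll": 0, "hand": 0.014}, {"travel": [0.009, -0.001, 0], "roll": 0, "hand": 0.014}]}}

```text
time: 15.68
tool_pos: [560.1, 82.4, 33.2]
tool_rot: [-169.0, 90.0, -175.5]
wrist_force: [0.0, -0.7, -0.2]
finger_gap: 19.1
```

Not touching yet (under 1 mm expected). Ease down 1 mm and release slowly.

{"name": "apply_moves", "arguments": {"deltas": [{"travel": [0.0005, 0, 0], "roll": 0, "hand": 0.014}, {"travel": [0.001, 0, 0], "roll": 0, "hand": 0.014}, {"travel": [0.001, 0, 0], "roll": 0, "hand": 0.014}]}}

```text
time: 15.93
tool_pos: [560.3, 82.4, 32.6]
tool_rot: [17.2, 90.0, 10.8]
wrist_force: [-0.0, 0.7, 0.2]
finger_gap: 19.2
```

{"name": "apply_moves", "arguments": {"deltas": [{"travel": [0, 0, 0], "roll": 0, "hand": 0.02}, {"travel": [0, 0, 0], "roll": 0, "hand": 0.024}, {"travel": [0, 0, 0], "roll": 0, "hand": 0.028}, {"travel": [0, 0, 0], "roll": 0, "hand": 0.032}, {"travel": [0, 0, 0], "roll": 0, "hand": 0.032}]}}

```text
time: 16.35
tool_pos: [560.2, 82.4, 32.4]
tool_rot: [-18.9, 90.0, -25.3]
wrist_force: [-0.9, -0.5, 0.2]
finger_gap: 31.9
```

{"name": "apply_moves", "arguments": {"deltas": [{"travel": [-0.005, 0, 0], "roll": 0, "hand": 0.032}, {"travel": [-0.015, 0, 0], "roll": 0, "hand": 0.032}, {"travel": [-0.03, 0, 0], "roll": 0, "hand": 0.032}, {"travel": [-0.06, 0, 0], "roll": 0, "hand": 0.032}, {"travel": [-0.1, 0, 0], "roll": 0, "hand": 0.032}, {"travel": [-0.13, 0, 0], "roll": 0, "hand": 0.032}, {"travel": [-0.13, 0, 0], "roll": 0, "hand": 0.032}]}}

```text
time: 16.93
tool_pos: [562.5, 82.7, 170.7]
tool_rot: [14.6, 89.4, 8.2]
wrist_force: [0.2, 0.0, -0.1]
finger_gap: 32.1
```

{"name": "apply_moves", "arguments": {"deltas": [{"travel": [0, -0.2, 0], "roll": 0, "hand": 0.032}, {"travel": [0, -0.2, 0], "roll": 0, "hand": 0.032}, {"travel": [0, -0.2, 0], "roll": 0, "hand": 0.032}, {"travel": [0, -0.2, 0], "roll": 0, "hand": 0.032}, {"travel": [0, -0.2, 0], "roll": 0, "hand": 0.032}, {"travel": [0, -0.2, 0], "roll": 0, "hand": 0.032}, {"travel": [0, -0.2, 0], "roll": 0, "hand": 0.032}]}}

```text
time: 17.52
tool_pos: [537.6, -118.1, 163.3]
tool_rot: [-2.8, 89.9, -9.4]
wrist_force: [-0.1, -0.3, 0.2]
finger_gap: 31.8
```

```bash
python3 - <<'E'
from h import *
p,d=camera("scene");a=cv2.resize(p[100:240,220:380,::-1],None,fx=4,fy=4,interpolation=cv2.INTER_CUBIC)
cv2.imwrite("pics/f1.png",a)
q,e=camera("top");cv2.imwrite("pics/f2.png",cv2.resize(q[140:250,190:440,::-1],None,fx=3.2,fy=3.2,interpolation=cv2.INTER_CUBIC))
W=cloud("top",e)
# bottle and drawer front
hsv=cv2.cvtColor(q,cv2.COLOR_RGB2HSV)
m=((hsv[...,0]<12)|(hsv[...,0]>170))&(hsv[...,1]>120)&(np.mgrid[:400,:640][1]<345)&(np.mgrid[:400,:640][1]>255)&(np.mgrid[:400,:640][0]>175)&(np.mgrid[:400,:640][0]<235)
print(m.sum());Q=W[m];print(np.median(Q,0),Q.max(0));c=np.cos(YAW);s=np.sin(YAW)
b=np.median(Q,0)[:2]-O;print("bottle cab",c*b[0]+s*b[1],-s*b[0]+c*b[1])
k=(W[...,2]>62)&(W[...,2]<76);x=W-[*O,0];cx=c*x[...,0]+s*x[...,1];cy=-s*x[...,0]+c*x[...,1]
k&=(cy>30)&(cy<165)&(cx<-90)&(cx>-145);print("panel cab x",np.percentile(cx[k],[5,50,95]),k.sum())
W0=cloud("top",np.load("pics/top0.npz")['d'])
for n,(v0,v1,u0,u1) in (("cup",(158,184,194,218)),("beaker",(162,190,400,430))):
    for w in (W0,W):
        r=w[v0:v1,u0:u1].reshape(-1,3);r=r[(r[:,2]>20)&(r[:,2]<80)];print(n,r.mean(0).round(1),len(r))
E
```

```text
16
[559.00503356  83.64687236  51.12131431] [564.75439192  89.16015497  57.05391007]
bottle cab -60.33086650004222 48.126589045414036
panel cab x [-139.77106963 -122.97302264 -117.2598448 ] 153
cup [692.6 403.6  55.2] 165
cup [692.5 403.7  54.4] 166
beaker [ 656.6 -322.9   42.6] 251
beaker [nan nan nan] 0<stdin>:16: RuntimeWarning: Mean of empty slice.
  ret = um.true_divide(
```

View pics/f1.png

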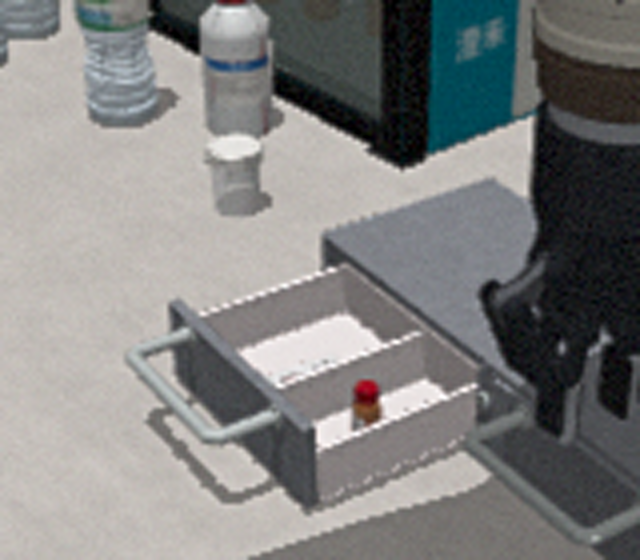

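View pics/f2.png

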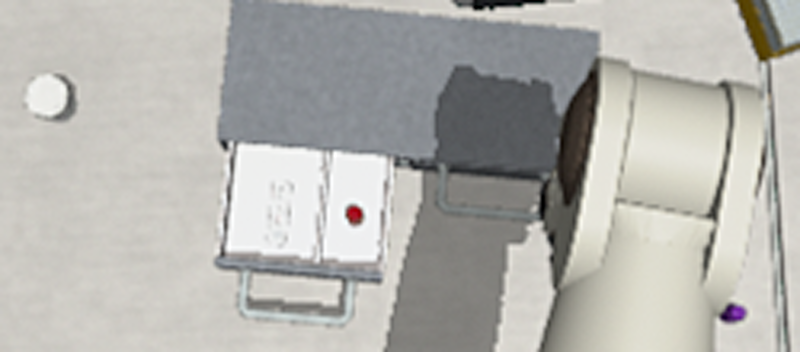

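The bottle is upright in the narrow compartment, card flat in the wide one. The arm hides the beaker in the top view, so I'll check it in the scene view, then hand in.

```bash
python3 - <<'E'
from h import *
p,d=camera("scene")
for D in (np.load("pics/scene0.npz")['d'],d):
    r=cloud("scene",D)[245:295,450:495].reshape(-1,3);r=r[(r[:,2]>10)&(r[:,2]<80)&(r[:,0]>610)&(r[:,0]<700)];print("beaker",r.mean(0).round(1),len(r))
o=bot.observe();print(o['tool_pos'],o['qd'].round(2),o['time'])
print(bot.job_done())
E
```

```text
beaker [ 648.9 -320.8   43.9] 914
beaker [ 648.8 -320.9   43.7] 919
[ 538.05997962 -115.61658417  162.90170028] [ 0.71  0.12 -0.24 -0.19 -0.07 -0.01] 17.6667
the job is handed in; nothing more can be done
None
```

The left drawer was the unlocked one, and both parts are sorted into it. I handed the job in at about 17.7 s, with the arm clear of everything; the interface reports no verdict.

**Drawer:** I pulled it open by its handle by about 128 mm, measured from the arm's travel. The drawer front seen in the top camera agrees.

**Card:** It lies flat near the middle of the wide left compartment. I checked this by eye in the top view only.

**Bottle:** I took the brown one with the red cap. It stands upright on the floor of the narrow right compartment, about 3 mm off the compartment's middle and well inside the 32 mm limit.

**Bystanders:** The cup and beaker both read within 0.2 mm of their starting positions in plan. The arm hid the beaker from the top camera at the end, so that check came from the scene camera instead. I never touched the two purple look-alikes.

**Disagreements:** The two cameras differed by about 3–4 mm in x throughout. Gripping the handle lifted the tool by about 3.5 mm, with little force. Neither affected the result.

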